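# Shut and lock the open dust port

### The arm

A 6-joint arm with a two-finger parallel gripper is mounted at the origin on the work surface. World frame = base frame: x ahead of the robot, y to its left, z up, the work surface at z = 0. Lengths are in mm, angles in rad, forces in N, time in s.
With the tool pointing down it reaches from about 275 to 1000 mm from the base axis. Payload 8.4 kg.
Tool frame: the origin (TCP) lies on the centre line of the jaws, within the pads' length; the fingertips stand r.tip_reach ahead of it and the grasp point (between the pads) lies 11 mm behind it (r.tip_reach is the distance from the TCP to the fingertips, in mm); z points along the fingers, y is the line along which they close (so a half turn about z gives the same grasp; the last joint's range is limited). The gripper opens to 85 mm and grips with 20 to 120 N. Pads are 22 mm wide; open, the fingers measure 114 mm over their backs; the gripper's body (76 mm by 85 mm) begins 54 mm behind the grasp point. The pads swing forward as they close: fully open they stand 13 mm farther back than shut.
Start: joints at [1.223, 0.353, 1.633, -0, 1.155, -0.002], TCP at [211.842, 588.006, 239.281] pointing down, gripper open.
Joint ranges: [-2.63, 2.63], [-0.92, 2.1], [0.06, 2.66], [-1.3, 4.44], [0, 2.69], [-3.02, 3.02]. Speed limits (rad/s): [2.22, 2.22, 2.79, 3.14, 3.14, 3.14].

### API

Orientations are given as [roll, pitch, yaw] about the fixed x, y, z axes, in that order (R = Rz(yaw) Ry(pitch) Rx(roll)).
In Python, from rig import r gives the robot as it stands.
- The arm moves only by the tool carry_out, never from a script. Its argument "targets" is a list of rows, each an object with "dp": the shift along the tool's x, y, z in mm, a list of three; "yaw": the turn about the tool's z in degrees. A call has 1 to 12 rows; each row is the pose to reach, as a shift and turn from the pose commanded when the call began, along the tool's axes at that moment; what a row does not reach only later rows make up. A row lasts 1/8 s, in which the tool goes at most 62.5 mm and 10.7 degrees, less where a joint would pass 70% of its speed; a pose out of reach is approached as far as the arm can. A call with a gripper value outside its range is refused whole. "fingers" is the opening, from -1 (shut) to 1 (fully open), so that 0 is half open, set as the call begins (left out, the last holds). The fingers move at their own pace and stop on an object; "grip_force" is the grip in N (left out, the last holds). Time passes only in rows, so rows that repeat a pose let the fingers close. It gives the time, the measured TCP pose, the force, the opening and the grip force at its end, in the units of the state.
- r.sense(): the state, without advancing time (a new reading comes with each control period).
- r.grab_frame(name): name is "scene" or "top" or "wrist"; returns the picture (420x560x3 uint8, red, green, blue); there is no depth.
- r.get_calibration(name): a dict with "fx", "fy", "cx", "cy" (pixels), "dist_coeffs" ([k1, k2, p1, p2, k3] as OpenCV has them; the pictures are not rectified), "rvec" (rotation vector, rad) and "tvec" (3), from world to camera coordinates, as OpenCV has them. Camera axes: x right, y down, z forward; pixel columns grow to the right and rows downward; lengths in mm; the calibration is good to about 2 mm. A picture is of the moment at which its call begins: read the wrist's pose just before it. get_calibration takes no time and is no camera call; for the wrist camera it gives the pose at the moment of the call.
- r.sign_off(): hands the job in; it is judged then, once.
The state is a dict: "clock": time; "qpos": joint angles; "qvel": joint speeds; "joint_efforts": joint torques, N m; "eef_pos": TCP position; "tcp_rot": TCP orientation; "contact_force": force on the tool from outside, world axes, zero at the start; "wrist_torque": the same for the moment, N m; "opening": opening from 0.0 (shut) to 1.0 (fully open); "grasp_force": force on a finger pad.
Only numpy, scipy, OpenCV 4.12 (cv2) and the standard library are available. Lean on these libraries where they do the work, as an engineer would, in place of code of your own. Each camera call takes 0.05 s, during which the arm holds its last target. There are 200 camera calls.

### The job

One of the three dust ports on the bench has been left open, with its slide pulled out: push that slide fully home, then use the slot driver to turn the port's slotted screw clockwise all the way to its stop, which locks it. Stand the driver back in its wooden block, collar down on the block. Turn screws only with the driver, and leave the two ports that are already shut and the other things on the bench as they are.

Things in the scene. Friction and masses are not known exactly. Their poses are not given: they have to be found in the camera images.
- gate_a: One of three alike dust ports, one open and unlocked, two shut and locked: a fixed grey box 130x130x30 mm, origin at its underside's centre, z up. Port (diameter 56) in its top at (0, -20) mm, covered by a slide between rails 44 mm high; the slide goes home towards the box's own +x. Captive screw at (+10, +44) mm. Yaw up to 0.2 rad.
- slide_a (a joint): Slide of gate_a, in m: 0 = fully home (end stop, port covered), grows as it is pulled out towards the port's -x, at most 0.06; the open one starts at 0.035 to 0.055. Moves with about 3 N of friction and stays where it is left.
- tab_a (a point): Middle of the outer (-x) face of the upturned tab on the slide of gate_a, 60 mm above the bench: the face to push towards the port's +x. Tab 50 mm wide across y, 10 mm thick, from 31 to 76 mm above the bench. With the slide home this point is at (-75, -20) mm in the port's frame.
- screw_a (a joint): Captive screw of gate_a, rad, grows clockwise seen from above: 0 = unlocked, slot along the port's x; 1.25 (about 70 degrees) = locked, end stop. The unlocked one starts at 0 to 0.2, locked ones at 1.2 to 1.25. 0.12 N m of friction; stays where it is left.
- head_a (a point): Round steel head of screw_a, diameter 40 mm, with a straight slot right across, 10 mm wide, 11 mm deep, open at both ends. Origin on the screw's vertical axis at the slot's floor, 34 mm above the bench (head top at 45 mm); its x axis runs along the slot (either way round is the same).
- gate_b: One of three alike dust ports, one open and unlocked, two shut and locked: a fixed grey box 130x130x30 mm, origin at its underside's centre, z up. Port (diameter 56) in its top at (0, -20) mm, covered by a slide between rails 44 mm high; the slide goes home towards the box's own +x. Captive screw at (+10, +44) mm. Yaw up to 0.2 rad.
- slide_b (a joint): Slide of gate_b, in m: 0 = fully home (end stop, port covered), grows as it is pulled out towards the port's -x, at most 0.06; the open one starts at 0.035 to 0.055. Moves with about 3 N of friction and stays where it is left.
- tab_b (a point): Middle of the outer (-x) face of the upturned tab on the slide of gate_b, 60 mm above the bench: the face to push towards the port's +x. Tab 50 mm wide across y, 10 mm thick, from 31 to 76 mm above the bench. With the slide home this point is at (-75, -20) mm in the port's frame.
- screw_b (a joint): Captive screw of gate_b, rad, grows clockwise seen from above: 0 = unlocked, slot along the port's x; 1.25 (about 70 degrees) = locked, end stop. The unlocked one starts at 0 to 0.2, locked ones at 1.2 to 1.25. 0.12 N m of friction; stays where it is left.
- head_b (a point): Round steel head of screw_b, diameter 40 mm, with a straight slot right across, 10 mm wide, 11 mm deep, open at both ends. Origin on the screw's vertical axis at the slot's floor, 34 mm above the bench (head top at 45 mm); its x axis runs along the slot (either way round is the same).
- gate_c: One of three alike dust ports, one open and unlocked, two shut and locked: a fixed grey box 130x130x30 mm, origin at its underside's centre, z up. Port (diameter 56) in its top at (0, -20) mm, covered by a slide between rails 44 mm high; the slide goes home towards the box's own +x. Captive screw at (+10, +44) mm. Yaw up to 0.2 rad.
- slide_c (a joint): Slide of gate_c, in m: 0 = fully home (end stop, port covered), grows as it is pulled out towards the port's -x, at most 0.06; the open one starts at 0.035 to 0.055. Moves with about 3 N of friction and stays where it is left.
- tab_c (a point): Middle of the outer (-x) face of the upturned tab on the slide of gate_c, 60 mm above the bench: the face to push towards the port's +x. Tab 50 mm wide across y, 10 mm thick, from 31 to 76 mm above the bench. With the slide home this point is at (-75, -20) mm in the port's frame.
- screw_c (a joint): Captive screw of gate_c, rad, grows clockwise seen from above: 0 = unlocked, slot along the port's x; 1.25 (about 70 degrees) = locked, end stop. The unlocked one starts at 0 to 0.2, locked ones at 1.2 to 1.25. 0.12 N m of friction; stays where it is left.
- head_c (a point): Round steel head of screw_c, diameter 40 mm, with a straight slot right across, 10 mm wide, 11 mm deep, open at both ends. Origin on the screw's vertical axis at the slot's floor, 34 mm above the bench (head top at 45 mm); its x axis runs along the slot (either way round is the same).
- driver: Slot driver, 121 mm tall, 0.16 kg, upright in its block. Origin at the middle of the blade's tip, z up. Blade 26 mm wide along x, 5 thick along y, 14 long; shaft diameter 16; collar of diameter 56 from 50 to 56 mm above the tip; flat dark wooden paddle handle 60 wide along x, 16 thick along y, from 67 to 121 mm above the tip.
- rack: The driver's wooden block, 90x90x60 mm, fixed, origin at the centre of its underside, with an upright hole of 38 mm diameter through its middle. The driver's collar rests on the block's top, so that its tip hangs 10 mm above the bench; it may stand at any yaw.
- sander: Bystander, loose: cork sanding block 100x40x30 mm. Not to be disturbed.
- offcut: Bystander, loose: pale wood offcut 120x38x22 mm. Not to be disturbed.
- chisel: Bystander, loose: wood-handled chisel, 170 long, 22 high, lying along its x; sizes in mm. Not to be disturbed.
- glue: Bystander, loose: glue bottle, diameter 60, height 170 mm. Not to be disturbed.
- jar: Bystander, loose: glass jar with dark lid, diameter 72, height 85 mm. Not to be disturbed.
- tape: Bystander, loose: grey tape measure 75x40x68 mm. Not to be disturbed.
- mallet: Bystander, loose: hammer lying on its side, length about 300 mm. Not to be disturbed.
Not all that is in view belongs to the job. Leave any yellow look-alike of the gate_a alone.

How it is judged:
By the outcome, as a careful person would: the job done as asked, in the order asked, and still so for the second after the job is handed in, with the robot touching nothing.
It also fails if it takes over 58 s, if anything falls off the work surface, if the arm or the gripper's body presses on something with over 40 N, if the wrist force passes 120 N, or if a joint passes its speed limit or range.

## Working session

There is one attempt and no reset: what is moved stays moved. The work goes in short steps, Python scripts to look and compute and a tool call to move; the robot and the scene stay as the last step left them, time stands still between calls to the robot, and variables do not carry over. Pictures are saved under pics/ and viewed, at most 12 in all, crops included, and the job is handed in when it is done.

Besides the shell and the picture viewer there is one more tool, called after "Call:" as a command line: name --argument value ..., lists and objects as JSON in quotes. carry_out: Moves the arm, as the interface text tells. Its arguments: {"type":"object","properties":{"targets":{"type":"array","items":{"type":"object","properties":{"dp":{"type":"array","items":{"type":"number"}},"yaw":{"type":"number"}}}},"fingers":{"type":"number"},"grip_force":{"type":"number"}},"required":["targets"]}

```bash
mkdir -p pics; ls; cat > h.py <<'E'
from rig import r
import cv2, numpy as np
def cam(n):
    c=r.get_calibration(n); K=np.array([[c["fx"],0,c["cx"]],[0,c["fy"],c["cy"]],[0,0,1.]])
    return K,np.array(c["dist_coeffs"],float),np.array(c["rvec"],float),np.array(c["tvec"],float)
def shot(n,f):
    c=cam(n); im=cv2.cvtColor(np.asarray(r.grab_frame(n)),cv2.COLOR_RGB2BGR); cv2.imwrite(f"pics/{f}.png",im); np.savez(f"pics/{f}.npz",K=c[0],d=c[1],rv=c[2],t=c[3]); return im
def load(f):
    z=np.load(f"pics/{f}.npz"); return cv2.imread(f"pics/{f}.png"),(z["K"],z["d"],z["rv"],z["t"])
def plane(c,px,z):
    K,d,rv,t=c; R=cv2.Rodrigues(rv)[0]
    p=cv2.undistortPoints(np.array(px,float).reshape(-1,1,2),K,d).reshape(-1,2)
    D=np.c_[p,np.ones(len(p))]@R; C=-R.T@t.ravel()
    return C+D*((z-C[2])/D[:,2])[:,None]
def proj(c,P): return cv2.projectPoints(np.array(P,float).reshape(-1,1,3),c[2],c[3],c[0],c[1])[0].reshape(-1,2)
E
python3 - <<'E'
from h import *
for n in("top","scene"): shot(n,n+"0"); c=cam(n); print(n,(-cv2.Rodrigues(c[2])[0].T@c[3].ravel()).round())
s=r.sense(); print(r.tip_reach,s)
E
```

```text
pics
top [ 333.   -7. 1329.]
scene [1549.  327. 1177.]
8.0 {'clock': 0.1, 'qpos': array([ 1.22264249e+00,  3.53589894e-01,  1.63404290e+00, -1.87070518e-05,
        1.15523337e+00, -2.38811364e-03]), 'qvel': array([ 0.0009053 , -0.00169936, -0.00060121, -0.00027933, -0.00179646,
        0.00027259]), 'joint_efforts': array([-5.30449015e-04, -6.06358552e+01, -3.42822039e+01, -3.58239902e-05,
        3.93324124e-03, -2.34503335e-05]), 'eef_pos': array([211.67856936, 587.61651611, 238.63710424]), 'tcp_rot': array([-3.14031910e+00,  1.40639027e-05,  2.79583450e+00]), 'contact_force': array([-0.88445645, -0.20322329,  0.67605004]), 'wrist_torque': array([-0.014983  ,  0.01670546,  0.0370516 ]), 'grasp_force': 0.0, 'opening': 0.9966782389708941}
```

View pics/top0.png

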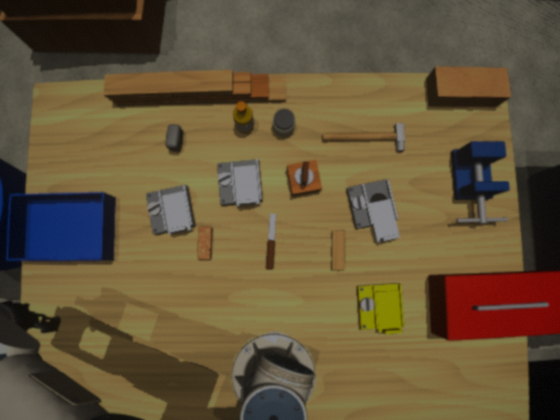

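View pics/scene0.png

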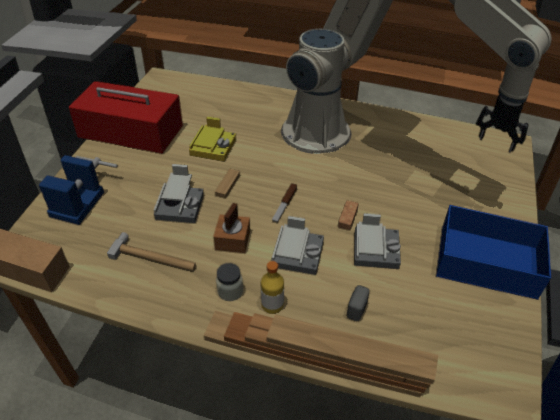

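Candidates in the top view are the grey gates at (170,210), (240,183) and (375,210), plus the yellow look-alike at (380,307), which stays untouched. The (375,210) gate seems to have its slide out, with a dark hole and the tab sticking out downwards. The driver and its block are at (304,177). I'll check this in one close crop.

```bash
python3 - <<'E'
from h import *
im,c=load("top0")
a=[cv2.resize(im[y-40:y+40,x-35:x+35],None,fx=3.7,fy=3.7,interpolation=cv2.INTER_CUBIC) for x,y in((170,212),(378,212),(304,180))]
cv2.imwrite("pics/crop.png",np.clip(np.hstack(a)*1.6,0,255).astype(np.uint8))
print(plane(c,[(375,195),(304,177),(170,210),(240,183)],44).round())
E
```

```text
[[ 532. -318.   44.]
 [ 591. -105.   44.]
 [ 498.  302.   44.]
 [ 576.   90.   44.]]
```

View pics/crop.png

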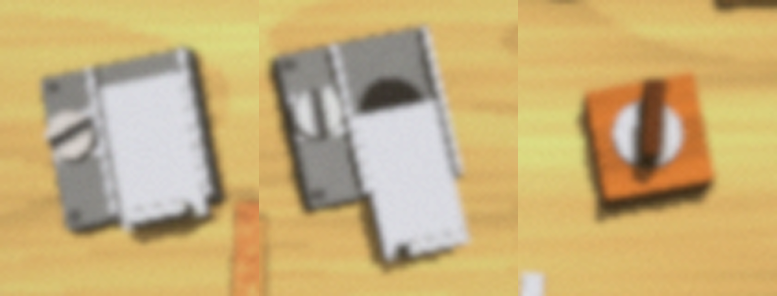

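The middle crop, (378,212), is the open gate: its port hole shows dark and its slot runs along the port's x. I'll take a closer look there with the wrist camera.

```bash
cat >> h.py <<'E'
from scipy.spatial.transform import Rotation as Ro
def to(p,yaw):
    s=r.sense(); R=Ro.from_euler("xyz",s["tcp_rot"])
    y=s["tcp_rot"][2]
    dy=-(yaw-y); dy=np.degrees((dy+np.pi)%(2*np.pi)-np.pi)
    print("t",round(s["clock"],2),"at",s["eef_pos"].round(1),"yaw",round(y,3),"dp",R.inv().apply(np.array(p)-s["eef_pos"]).round(1),"yaw deg",round(dy,2),"q6",s["qpos"][5].round(2),"F",s["contact_force"].round(1))
E
python3 - <<'E'
from h import *
c=cam("wrist"); R=cv2.Rodrigues(c[2])[0]; C=-R.T@c[3].ravel(); s=r.sense(); T=Ro.from_euler("xyz",s["tcp_rot"]).inv()
print("cam in tool",T.apply(C-s["eef_pos"]).round(1),"axis",T.apply(R[2]).round(3),"xaxis",T.apply(R[0]).round(3),c[0][0,0])
to([470,-290,330],0.2)
E
```

```text
cam in tool [  77.2    1.3 -134.1] axis [-0.302  0.     0.953] xaxis [ 0.001  1.    -0.   ] 294.67822025695176
t 0.1 at [211.7 587.6 238.6] yaw 2.796 dp [-540.5 -738.2  -90.4] yaw deg 148.73 q6 -0.0 F [-0.9 -0.2  0.7]
```

Call:
carry_out --targets '[{"dp":[-50,-55,-30],"yaw":10},{"dp":[-100,-110,-60],"yaw":20},{"dp":[-150,-165,-91],"yaw":30},{"dp":[-200,-220,-91],"yaw":40},{"dp":[-240,-262,-91],"yaw":50},{"dp":[-280,-305,-91],"yaw":60},{"dp":[-320,-348,-91],"yaw":70},{"dp":[-360,-391,-91],"yaw":80},{"dp":[-400,-435,-91],"yaw":90},{"dp":[-440,-478,-91],"yaw":100},{"dp":[-480,-521,-91],"yaw":110},{"dp":[-520,-565,-91],"yaw":119}]' --fingers -1

```text
clock: 1.6
eef_pos: [497.2, -91.6, 330.2]
tcp_rot: [-3.142, -0.0, 0.713]
contact_force: [1.8, -0.1, 0.2]
opening: 0.001
grasp_force: 0.0
```

```bash
python3 - <<'E'
from h import *
to([560,-240,330],0.2)
E
```

```text
t 1.6 at [497.2 -91.6 330.2] yaw 0.713 dp [-49.6 153.3   0.2] yaw deg 29.4 q6 0.67 F [ 1.8 -0.1  0.2]
```

Call:
carry_out --targets '[{"dp":[-17,51,0],"yaw":10},{"dp":[-34,102,0],"yaw":20},{"dp":[-50,153,0],"yaw":29.4},{"dp":[-50,153,0],"yaw":29.4},{"dp":[-50,153,0],"yaw":29.4},{"dp":[-50,153,0],"yaw":29.4}]'

```text
clock: 2.35
eef_pos: [559.6, -236.5, 330.3]
tcp_rot: [-3.141, 0.0, 0.207]
contact_force: [-0.7, -0.8, -0.4]
opening: 0.0
grasp_force: 0.0
```

```bash
python3 - <<'E'
from h import *
im=shot("wrist","w1"); to([500,-320,330],0.2)
cv2.imwrite("pics/w1v.png",cv2.resize(im,(800,600),interpolation=cv2.INTER_CUBIC))
E
```

```text
t 2.4 at [ 559.7 -236.5  330.5] yaw 0.207 dp [-75.7  69.4   0.5] yaw deg 0.43 q6 0.96 F [ 0.3 -0.4 -0. ]
```

View pics/w1v.png

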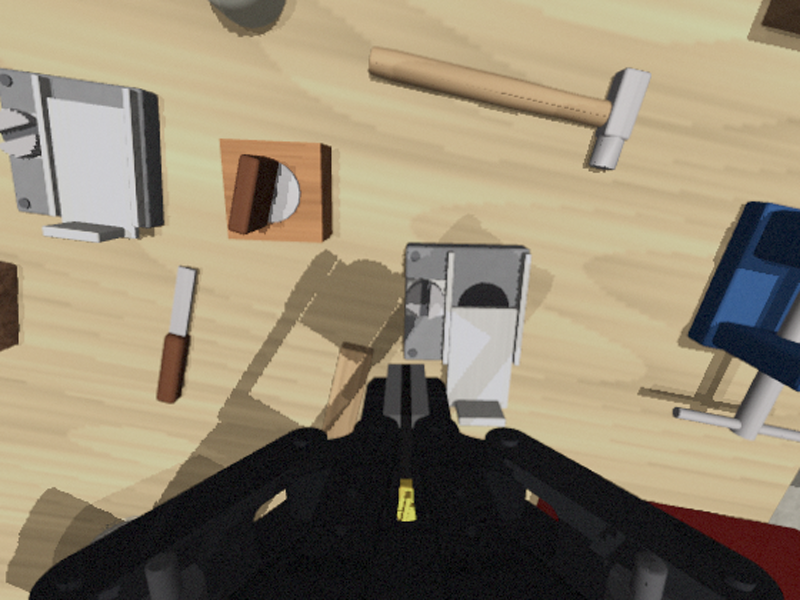

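The wrist view, in 800-wide pixels, shows the open gate's box at (404–527, 243–360), the screw head near (426,300) and the tab at (456–505, 402–424). The driver handle is at (254,193), in the block at (275,190). I'll enlarge the gate and driver to read exact pixels.

```bash
python3 - <<'E'
from h import *
im,c=load("w1")
a=cv2.resize(im[160:310,275:380],None,fx=4,fy=4,interpolation=cv2.INTER_CUBIC)
b=cv2.resize(im[90:180,150:238],None,fx=4,fy=4,interpolation=cv2.INTER_CUBIC)
o=np.zeros((600,780,3),np.uint8);o[:,:420]=a;o[:360,425:777]=b
cv2.imwrite("pics/z.png",o)
E
```

```text
(no output)
```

View pics/z.png

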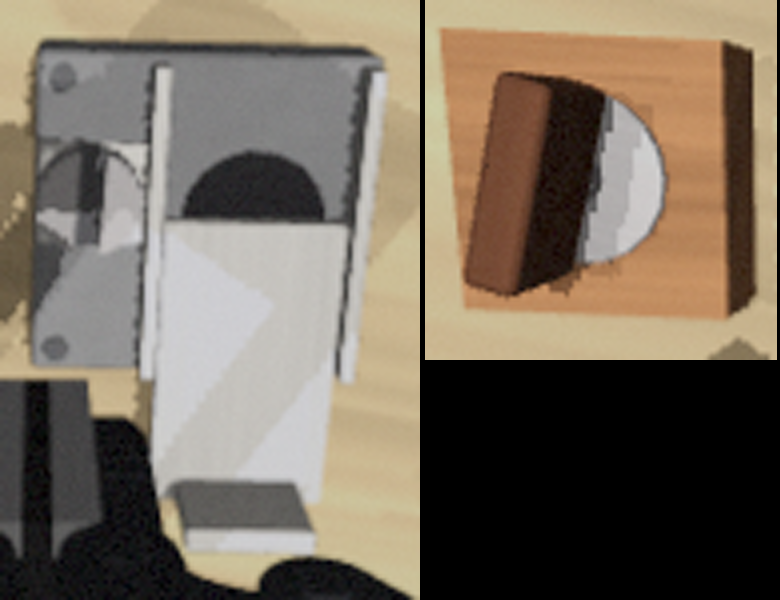

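```bash
python3 - <<'E'
from h import *
im,c=load("w1")
A=lambda L,z:plane(c,[(275+x/4,160+y/4) for x,y in L],z)
B=lambda L,z:plane(c,[(150+(x-425)/4,90+y/4) for x,y in L],z)
box=A([(38,57),(380,66),(32,364)],30);print(box.round(1))
yaw=np.arctan2(*(box[0]-box[2])[1::-1]);print("gate yaw",yaw, "len",np.linalg.norm(box[0]-box[2]),np.linalg.norm(box[0]-box[1]))
ex=np.array([np.cos(yaw),np.sin(yaw)]);ey=np.array([-ex[1],ex[0]])
print("origin est",(box[0][:2]-65*ex-65*ey),(box[2][:2]+65*ex-65*ey),(box[1][:2]-65*ex+65*ey))
h=A([(92,195),(93,148),(91,245),(37,195),(147,195)],45);print("head",h.round(1),"slot yaw",np.arctan2(*(h[1]-h[2])[1::-1]))
o=box[0][:2]-65*ex-65*ey;print("head pred",o+10*ex+44*ey)
t=A([(188,549),(314,553)],76);m=t.mean(0)[:2];print("tab",t.round(1),m,"in gate",(m-o)@ex,(m-o)@ey)
d=B([(500,74),(550,81),(516,295),(466,286)],131);print("handle",d.round(1),d.mean(0));v=(d[0]+d[1]-d[2]-d[3]);print("yaw",np.arctan2(v[1],v[0]))
k=B([(441,28),(723,42),(727,318),(464,307)],60);print("block",k.round(1),k.mean(0))
E
```

```text
[[ 559.9 -236.2   30. ]
 [ 582.8 -361.2   30. ]
 [ 437.4 -259.7   30. ]]
gate yaw 0.18952248711075145 len 124.71561245434043 127.08766625728947
origin est [ 508.27549817 -312.26629538] [ 513.46526509 -311.27076986] [ 506.70308128 -309.59814553]
head [[ 516.1 -266.    45. ]
 [ 533.8 -262.3   45. ]
 [ 496.8 -269.9   45. ]
 [ 511.9 -246.    45. ]
 [ 520.3 -285.9   45. ]] slot yaw 0.2031023868851889
head pred [ 509.80728326 -267.17024639]
tab [[ 395.5 -329.2   76. ]
 [ 403.8 -376.4   76. ]] [ 399.67679084 -352.79211887] in gate -114.2888300862054 -19.341275030355316
handle [[ 620.9  -97.3  131. ]
 [ 621.9 -110.4  131. ]
 [ 563.1 -106.8  131. ]
 [ 562.7  -92.9  131. ]] [ 592.1440342  -101.87767216  131.        ]
yaw -0.06779431185061079
block [[ 627.5  -51.8   60. ]
 [ 642.2 -140.1   60. ]
 [ 554.7 -154.3   60. ]
 [ 539.8  -65.9   60. ]] [ 591.065488   -103.02703729   60.        ]
```

```bash
python3 - <<'E'
from h import *
to([364.4,-359.8,58],0.195)
E
```

```text
t 2.4 at [ 559.7 -236.5  330.5] yaw 0.207 dp [-216.6   80.5  272.5] yaw deg 0.71 q6 0.96 F [ 0.3 -0.4 -0. ]
```

Call:
carry_out --targets '[{"dp":[-55,20,0],"yaw":0.5},{"dp":[-110,40,20],"yaw":0.5},{"dp":[-165,60,40],"yaw":0.5},{"dp":[-217,80,60],"yaw":0.5},{"dp":[-217,80.5,110],"yaw":0.5},{"dp":[-217,80.5,165],"yaw":0.5},{"dp":[-217,80.5,220],"yaw":0.5},{"dp":[-217,80.5,250],"yaw":0.5},{"dp":[-217,80.5,272],"yaw":0.5},{"dp":[-217,80.5,272],"yaw":0.5},{"dp":[-217,80.5,272],"yaw":0.5}]'

```text
clock: 3.78
eef_pos: [364.7, -360.8, 59.3]
tcp_rot: [3.141, -0.001, 0.198]
contact_force: [0.5, -0.7, -1.0]
opening: 0.006
grasp_force: 0.0
```

```bash
python3 - <<'E'
from h import *
to([409.5,-350.9,58],0.195)
E
```

```text
t 3.77 at [ 364.7 -360.8   59.3] yaw 0.198 dp [45.9 -0.9  1.3] yaw deg 0.16 q6 0.59 F [ 0.5 -0.7 -1. ]
```

Call:
carry_out --targets '[{"dp":[8,-1,0]},{"dp":[15,-1,0]},{"dp":[20,-1,0]},{"dp":[25,-1,0]},{"dp":[30,-1,0]},{"dp":[35,-1,0]},{"dp":[40,-1,0]},{"dp":[45,-1,0]},{"dp":[50,-1,0]},{"dp":[53,-1,0]},{"dp":[55,-1,0]},{"dp":[55,-1,0]}]'

```text
schema error: expected keys dp, yaw
```

Call:
carry_out --targets '[{"dp":[8,-1,0],"yaw":0},{"dp":[15,-1,0],"yaw":0},{"dp":[20,-1,0],"yaw":0},{"dp":[25,-1,0],"yaw":0},{"dp":[30,-1,0],"yaw":0},{"dp":[35,-1,0],"yaw":0},{"dp":[40,-1,0],"yaw":0},{"dp":[45,-1,0],"yaw":0},{"dp":[50,-1,0],"yaw":0},{"dp":[53,-1,0],"yaw":0},{"dp":[55,-1,0],"yaw":0},{"dp":[55,-1,0],"yaw":0}]'

```text
clock: 5.28
eef_pos: [418.0, -348.7, 58.2]
tcp_rot: [-3.141, -0.0, 0.197]
contact_force: [-0.5, 0.4, -0.6]
opening: -0.0
grasp_force: 0.0
```

Call:
carry_out --targets '[{"dp":[3,0,0],"yaw":0},{"dp":[6,0,0],"yaw":0},{"dp":[8,0,0],"yaw":0}]'

```text
clock: 5.65
eef_pos: [425.6, -347.2, 58.2]
tcp_rot: [-3.141, 0.0, 0.197]
contact_force: [-2.1, -0.9, 1.5]
opening: 0.003
grasp_force: 1.5
```

```bash
python3 - <<'E'
from h import *
shot("wrist","w2");im=cv2.imread("pics/w2.png");cv2.imwrite("pics/w2v.png",im)
E
```

```text
(no output)
```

View pics/w2v.png

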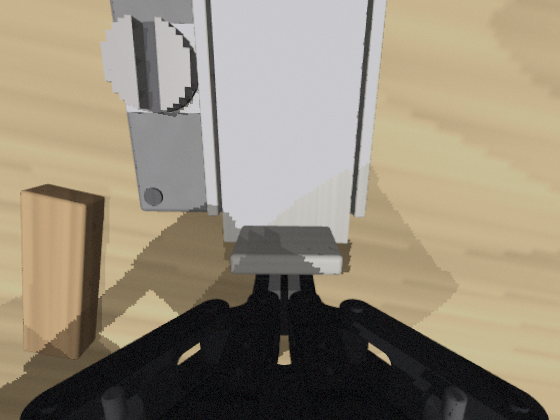

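The tab is at (285,262), with the fingers against it. The slide is nearly home, so I'll push on until the stop.

Call:
carry_out --targets '[{"dp":[2,0,0],"yaw":0},{"dp":[4,0,0],"yaw":0},{"dp":[6,0,0],"yaw":0},{"dp":[6,0,0],"yaw":0}]'

```text
clock: 6.2
eef_pos: [429.8, -346.4, 58.2]
tcp_rot: [-3.141, 0.003, 0.198]
contact_force: [-11.6, -4.9, 5.0]
opening: 0.001
grasp_force: 6.4
```

Call:
carry_out --targets '[{"dp":[1.5,0,0],"yaw":0},{"dp":[3,0,0],"yaw":0},{"dp":[3,0,0],"yaw":0}]'

```text
clock: 6.58
eef_pos: [430.0, -346.3, 58.2]
tcp_rot: [-3.14, 0.008, 0.199]
contact_force: [-27.6, -12.8, 12.8]
opening: 0.005
grasp_force: 14.2
```

Call:
carry_out --targets '[{"dp":[-10,0,0],"yaw":0},{"dp":[-30,0,0],"yaw":0},{"dp":[-30,0,-55],"yaw":0},{"dp":[-30,0,-110],"yaw":0},{"dp":[-30,0,-165],"yaw":0},{"dp":[10,-20,-165],"yaw":3},{"dp":[50,-60,-165],"yaw":6},{"dp":[90,-110,-165],"yaw":9},{"dp":[130,-160,-165],"yaw":12},{"dp":[150,-190,-165],"yaw":15},{"dp":[150,-190,-165],"yaw":15},{"dp":[150,-190,-165],"yaw":15}]' --fingers 0.3

```text
clock: 8.07
eef_pos: [543.9, -130.4, 223.2]
tcp_rot: [3.141, 0.0, -0.064]
contact_force: [0.4, 0.5, 0.0]
opening: 0.647
grasp_force: 0.0
```

```bash
python3 - <<'E'
from h import *
im=shot("wrist","w3"); to([592,-102.3,225],-0.068)
cv2.imwrite("pics/w3v.png",im)
E
```

```text
t 8.12 at [ 543.8 -130.8  223.2] yaw -0.065 dp [ 46.3 -31.6  -1.8] yaw deg 0.19 q6 1.4 F [-0.6 -0.4  0.6]
```

View pics/w3v.png

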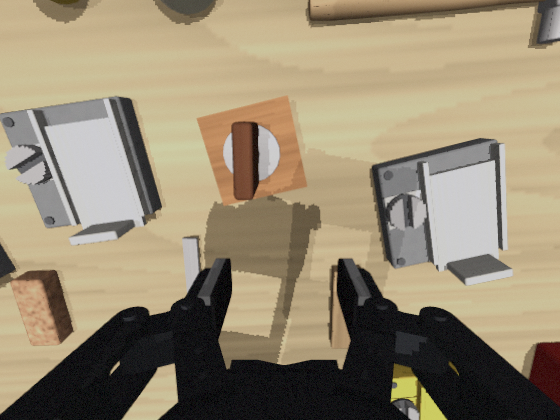

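The slide is home in this view: its +x end looks like that of the shut gate on the left. The driver is at (245,160) and the screw head at (407,211).

```bash
python3 - <<'E'
from h import *
im,c=load("w3")
print("collar",plane(c,[(251,152)],66).round(1),"handle",plane(c,[(241,160),(240,122),(242,199)],131).round(1),"head",plane(c,[(407,211)],45).round(1))
print(proj(c,[[592,-102.3,131],[592,-102.3,66]]))
to([591.7,-102.7,99],-0.068)
a=cv2.resize(im[130:290,360:520],(640,600),interpolation=cv2.INTER_CUBIC);cv2.imwrite("pics/w3z.png",a)
E
```

```text
collar [[ 593.3 -100.4   66. ]] handle [[ 594.1  -99.7  131. ]
 [ 621.6 -102.   131. ]
 [ 563.5  -97.2  131. ]] head [[ 516.2 -264.1   45. ]]
[[244.63992011 162.60800826]
 [253.10076481 153.21078582]]
t 8.12 at [ 543.8 -130.8  223.2] yaw -0.065 dp [ 46.  -31.2 124.2] yaw deg 0.19 q6 1.4 F [-0.6 -0.4  0.6]
```

View pics/w3z.png

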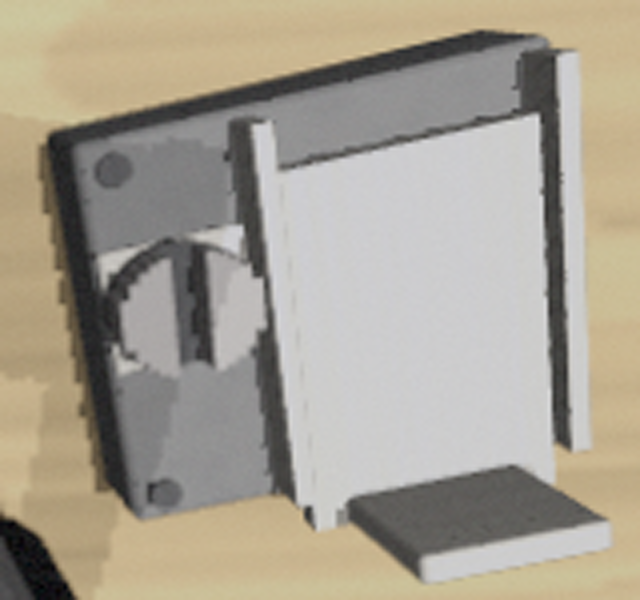

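```bash
python3 - <<'E'
from h import *
im,c=load("w3")
f=lambda L,z:plane(c,[(360+x/4,130+y/3.75) for x,y in L],z)
for L in([(173,245),(184,368)],[(207,243),(214,362)]):
    p=f(L,45);print(p.round(1),np.arctan2(*(p[0]-p[1])[1::-1]))
p=f([(82,152),(142,512)],30);print("gate",np.arctan2(*(p[0]-p[1])[1::-1]))
p=f([(100,305),(268,305),(190,240),(190,375)],45);print(p.round(1))
to([592.7,-101.5,99],-0.068)
E
```

```text
[[ 534.5 -258.9   45. ]
 [ 496.  -264.2   45. ]] 0.13802156747531943
[[ 534.5 -268.    45. ]
 [ 497.4 -272.5   45. ]] 0.11970895242174923
gate 0.18608032110803555
[[ 517.4 -239.9   45. ]
 [ 514.5 -286.1   45. ]
 [ 535.7 -263.4   45. ]
 [ 493.6 -266.1   45. ]]
t 8.12 at [ 543.8 -130.8  223.2] yaw -0.065 dp [ 46.9 -32.5 124.2] yaw deg 0.19 q6 1.4 F [-0.6 -0.4  0.6]
```

Call:
carry_out --targets '[{"dp":[25,-15,0],"yaw":0},{"dp":[47.5,-32,0],"yaw":0.2},{"dp":[47.5,-32,40],"yaw":0.2},{"dp":[47.5,-32,80],"yaw":0.2},{"dp":[47.5,-32,110],"yaw":0.2},{"dp":[47.5,-32,124],"yaw":0.2},{"dp":[47.5,-32,124],"yaw":0.2},{"dp":[47.5,-32,124],"yaw":0.2}]'

```text
clock: 9.12
eef_pos: [594.7, -101.7, 100.5]
tcp_rot: [3.141, -0.002, -0.069]
contact_force: [-0.2, -0.5, 0.5]
opening: 0.652
grasp_force: 0.0
```

Call:
carry_out --targets '[{"dp":[0,0,0],"yaw":0},{"dp":[0,0,0],"yaw":0},{"dp":[0,0,0],"yaw":0},{"dp":[0,0,0],"yaw":0},{"dp":[0,0,0],"yaw":0},{"dp":[0,0,0],"yaw":0}]' --fingers -1 --grip_force 80

```text
clock: 9.88
eef_pos: [594.4, -101.2, 100.1]
tcp_rot: [3.141, -0.001, -0.068]
contact_force: [-0.1, -0.1, 5.8]
opening: 0.179
grasp_force: 78.7
```

Call:
carry_out --targets '[{"dp":[0,0,-20],"yaw":0},{"dp":[0,0,-50],"yaw":0},{"dp":[0,0,-85],"yaw":0},{"dp":[-10,30,-85],"yaw":-3},{"dp":[-28,75,-85],"yaw":-6},{"dp":[-46,120,-85],"yaw":-9},{"dp":[-60,155,-80],"yaw":-11.9},{"dp":[-65.6,169.7,-65],"yaw":-11.9},{"dp":[-65.6,169.7,-50],"yaw":-11.9},{"dp":[-65.6,169.7,-50],"yaw":-11.9},{"dp":[-65.6,169.7,-50],"yaw":-11.9},{"dp":[-65.6,169.7,-50],"yaw":-11.9}]'

```text
clock: 11.38
eef_pos: [517.5, -265.4, 149.7]
tcp_rot: [3.141, -0.001, 0.14]
contact_force: [0.3, -0.3, -2.1]
opening: 0.175
grasp_force: 78.3
```

```bash
python3 - <<'E'
from h import *
im=shot("wrist","w4"); to([517.4,-266,150],0.14); s=shot("scene","s4"); t,c=load("s4")
u,v=proj(c,[[515.6,-265.9,50]])[0].astype(int); print(u,v)
a=cv2.resize(im[150:300,205:355],(400,400),interpolation=cv2.INTER_CUBIC); b=cv2.resize(s[v-50:v+50,u-50:u+50],(400,400),interpolation=cv2.INTER_CUBIC)
cv2.imwrite("pics/w4v.png",np.hstack([a,b]))
E
```

```text
t 11.43 at [ 517.4 -265.5  149.7] yaw 0.14 dp [-0.1  0.5 -0.3] yaw deg 0.01 q6 0.95 F [-0.5 -0.8 -1.8]
190 199
```

View pics/w4v.png

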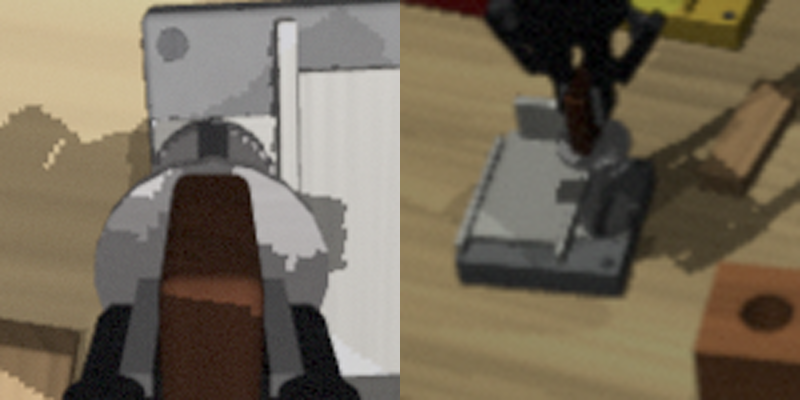

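The driver (handle around (213,230) in the crop) hangs over the screw, and the slot's far end shows at (213,140), in line with it. I'll work out the lateral offset.

```bash
python3 - <<'E'
from h import *
im,c=load("w4"); f=lambda x,y:(205+x*.375,150+y*.375)
s=r.sense(); R=Ro.from_euler("xyz",s["tcp_rot"]).inv()
for n,p,z in(("slot edges near top",[f(199,128),f(228,128),f(197,152),f(230,152)],45),("collar L,R",[f(95,265),f(328,265)],116),("handle top L,R",[f(177,180),f(246,180)],128)):
    print(n,R.apply(plane(c,p,z)-s["eef_pos"]).round(1)[:,:2].tolist())
E
```

```text
slot edges near top [[15.5, -4.9], [15.5, 4.2], [7.7, -5.5], [7.7, 4.9]]
collar L,R [[1.2, -28.1], [1.3, 26.2]]
handle top L,R [[26.1, -8.3], [26.2, 6.2]]
```

Call:
carry_out --targets '[{"dp":[0,0.5,6],"yaw":0},{"dp":[0,0.5,11],"yaw":0},{"dp":[0,0.5,14],"yaw":0},{"dp":[0,0.5,17],"yaw":0},{"dp":[0,0.5,20],"yaw":0},{"dp":[0,0.5,22],"yaw":0},{"dp":[0,0.5,24],"yaw":0},{"dp":[0,0.5,24],"yaw":0}]'

```text
clock: 12.48
eef_pos: [516.8, -266.4, 125.1]
tcp_rot: [-3.141, 0.0, 0.139]
contact_force: [0.1, 0.3, -1.9]
opening: 0.177
grasp_force: 78.3
```

Call:
carry_out --targets '[{"dp":[0,0,0],"yaw":5},{"dp":[0,0,0],"yaw":10},{"dp":[0,0,0],"yaw":16},{"dp":[0,0,0],"yaw":22},{"dp":[0,0,0],"yaw":28},{"dp":[0,0,0],"yaw":34},{"dp":[0,0,0],"yaw":40},{"dp":[0,0,0],"yaw":46},{"dp":[0,0,0],"yaw":52},{"dp":[0,0,0],"yaw":58},{"dp":[0,0,0],"yaw":62},{"dp":[0,0,0],"yaw":62}]'

```text
clock: 13.98
eef_pos: [516.1, -268.5, 125.5]
tcp_rot: [3.138, -0.002, -0.942]
contact_force: [-4.4, -9.1, -1.1]
opening: 0.179
grasp_force: 78.4
```

```bash
python3 - <<'E'
from h import *
s=r.sense();print(s["wrist_torque"].round(3),s["tcp_rot"].round(3),s["contact_force"].round(1))
E
```

```text
[-2.421  1.221  0.128] [ 3.138e+00 -2.000e-03 -9.420e-01] [-4.4 -9.1 -1.1]
```

Call:
carry_out --targets '[{"dp":[1.3,1.8,0],"yaw":3},{"dp":[1.3,1.8,0],"yaw":6},{"dp":[1.3,1.8,0],"yaw":9},{"dp":[1.3,1.8,0],"yaw":12},{"dp":[1.3,1.8,0],"yaw":12}]'

```text
clock: 14.6
eef_pos: [515.3, -269.7, 125.4]
tcp_rot: [3.139, -0.001, -1.152]
contact_force: [-4.9, -5.2, -0.2]
opening: 0.181
grasp_force: 78.7
```

```bash
python3 - <<'E'
from h import *
s=r.sense();print(s["wrist_torque"].round(3),s["tcp_rot"].round(3),s["contact_force"].round(1))
E
```

```text
[-1.382  1.162  0.109] [ 3.139e+00 -1.000e-03 -1.152e+00] [-4.9 -5.2 -0.2]
```

Call:
carry_out --targets '[{"dp":[0,0,0],"yaw":2},{"dp":[0,0,0],"yaw":4},{"dp":[0,0,0],"yaw":6},{"dp":[0,0,0],"yaw":8},{"dp":[0,0,0],"yaw":8}]'

```text
clock: 15.22
eef_pos: [514.9, -269.8, 125.4]
tcp_rot: [3.139, -0.001, -1.291]
contact_force: [-5.1, -6.7, 1.0]
opening: 0.176
grasp_force: 78.7
```

```bash
python3 - <<'E'
from h import *
s=r.sense();print(s["wrist_torque"].round(3),s["tcp_rot"].round(3),s["contact_force"].round(1))
E
```

```text
[-1.61   1.472  0.174] [ 3.139e+00 -1.000e-03 -1.291e+00] [-5.1 -6.7  1. ]
```

Call:
carry_out --targets '[{"dp":[0,0,0],"yaw":2},{"dp":[0,0,0],"yaw":4},{"dp":[0,0,0],"yaw":6},{"dp":[0,0,0],"yaw":8},{"dp":[0,0,0],"yaw":8}]'

```text
clock: 15.85
eef_pos: [514.6, -269.8, 125.4]
tcp_rot: [3.138, -0.002, -1.428]
contact_force: [-7.0, -6.3, 2.5]
opening: 0.172
grasp_force: 80.5
```

```bash
python3 - <<'E'
from h import *
s=r.sense();print(s["wrist_torque"].round(3),s["tcp_rot"].round(3),s["contact_force"].round(1))
E
```

```text
[-1.56   1.716  1.304] [ 3.138e+00 -2.000e-03 -1.428e+00] [-7.  -6.3  2.5]
```

Call:
carry_out --targets '[{"dp":[0,0,0],"yaw":-4},{"dp":[0.5,0.7,0],"yaw":-8},{"dp":[1.1,1.5,0],"yaw":-12},{"dp":[1.1,1.5,0],"yaw":-14},{"dp":[1.1,1.5,-3],"yaw":-14},{"dp":[1.1,1.5,-8],"yaw":-14},{"dp":[1.1,1.5,-15],"yaw":-14},{"dp":[1.1,1.5,-30],"yaw":-14},{"dp":[1.1,1.5,-60],"yaw":-14},{"dp":[1.1,1.5,-60],"yaw":-14}]'

```text
clock: 17.1
eef_pos: [516.5, -270.7, 188.3]
tcp_rot: [-3.138, -0.004, -1.187]
contact_force: [-0.1, 0.7, -2.2]
opening: 0.178
grasp_force: 78.9
```

```bash
python3 - <<'E'
from h import *
to([592,-102,186],-0.068)
to([592,-102,186],-0.9)
E
```

```text
t 17.1 at [ 516.5 -270.7  188.3] yaw -1.187 dp [-128.2 -133.2    2.2] yaw deg -64.13 q6 2.27 F [-0.1  0.7 -2.2]
t 17.1 at [ 516.5 -270.7  188.3] yaw -1.187 dp [-128.2 -133.2    2.2] yaw deg -16.46 q6 2.27 F [-0.1  0.7 -2.2]
```

Call:
carry_out --targets '[{"dp":[-16,-16,0],"yaw":-8},{"dp":[-32,-33,0],"yaw":-16},{"dp":[-48,-50,0],"yaw":-24},{"dp":[-64,-66,0],"yaw":-32},{"dp":[-80,-83,0],"yaw":-40},{"dp":[-96,-100,0],"yaw":-48},{"dp":[-112,-117,0],"yaw":-56},{"dp":[-128,-135,0],"yaw":-64},{"dp":[-128,-135,0],"yaw":-64},{"dp":[-128,-135,0],"yaw":-64},{"dp":[-128,-135,0],"yaw":-64}]'

```text
clock: 18.48
eef_pos: [591.7, -101.3, 185.1]
tcp_rot: [3.141, 0.0, -0.072]
contact_force: [0.9, 0.2, -1.0]
opening: 0.179
grasp_force: 78.8
```

```bash
python3 - <<'E'
from h import *
to([594.2,-101.2,186],-0.068)
im=shot("wrist","w5");_,c=load("w5")
u,v=proj(c,[[515,-266,45]])[0];p=[proj(c,[[592,-102,z]])[0].round() for z in(60,)];print(u,v,p)
s=shot("scene","s5");_,cs=load("s5");a,b=proj(cs,[[592,-102,80]])[0].astype(int)
u=int(min(max(u,50),509));v=int(min(max(v,50),369))
cv2.imwrite("pics/w5v.png",np.hstack([cv2.resize(im[v-50:v+50,u-50:u+50],(400,400),interpolation=cv2.INTER_CUBIC),cv2.resize(s[b-50:b+50,a-50:a+50],(400,400),interpolation=cv2.INTER_CUBIC)]))
E
```

```text
t 18.48 at [ 591.7 -101.3  185.1] yaw -0.072 dp [ 2.5 -0.3 -0.9] yaw deg -0.23 q6 1.47 F [ 0.9  0.2 -1. ]
450.0929334195609 264.2734786227554 [array([286., 208.])]
```

View pics/w5v.png

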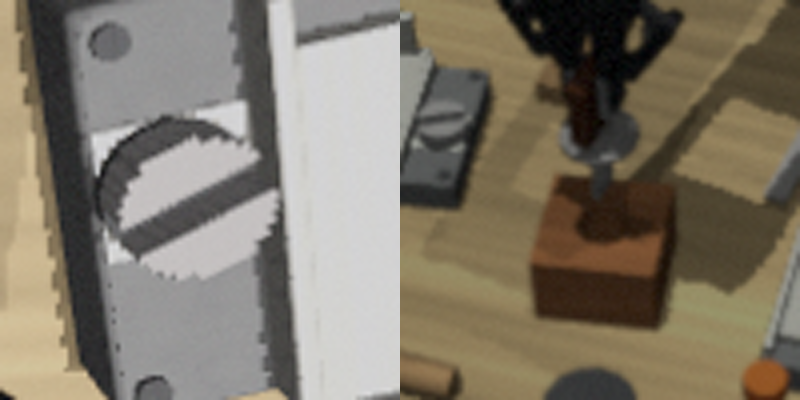

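The screw's slot (left crop, (125,240) to (270,170)) now lies across the port, locked. The driver hangs upright over the block's hole, so I'll lower it.

Call:
carry_out --targets '[{"dp":[2.5,-0.3,15],"yaw":0},{"dp":[2.5,-0.3,30],"yaw":0},{"dp":[2.5,-0.3,45],"yaw":0},{"dp":[2.5,-0.3,60],"yaw":0},{"dp":[2.5,-0.3,72],"yaw":0},{"dp":[2.5,-0.3,80],"yaw":0},{"dp":[2.5,-0.3,83],"yaw":0},{"dp":[2.5,-0.3,84],"yaw":0},{"dp":[2.5,-0.3,84],"yaw":0}]'

```text
clock: 19.7
eef_pos: [594.9, -100.5, 101.7]
tcp_rot: [3.142, -0.001, -0.07]
contact_force: [0.2, -0.2, -1.5]
opening: 0.18
grasp_force: 78.8
```

```bash
python3 - <<'E'
from h import *
to([594.2,-101.2,100.1],-0.068)
_,c=load("w5"); u,v=450,264
for q in([(118,232),(258,155)],[(138,258),(278,190)]):
    p=plane(c,[(u-50+x/4,v-50+y/4) for x,y in q],45);d=p[1]-p[0];print(p.round(1),np.arctan2(d[1],d[0]))
E
```

```text
t 19.7 at [ 594.9 -100.5  101.7] yaw -0.07 dp [-0.7  0.7  1.6] yaw deg -0.12 q6 1.47 F [ 0.2 -0.2 -1.5]
[[ 507.5 -245.7   45. ]
 [ 527.1 -279.2   45. ]] -1.0395303221812187
[[ 499.4 -251.5   45. ]
 [ 516.9 -285.3   45. ]] -1.09557442131063
```

The slot's yaw is about −1.07, against −1.06 expected for locked. I'll set the driver down and release.

Call:
carry_out --targets '[{"dp":[0,0,1],"yaw":0},{"dp":[0,0,1.6],"yaw":0},{"dp":[0,0,1.6],"yaw":0}]'

```text
clock: 20.08
eef_pos: [594.8, -100.5, 100.1]
tcp_rot: [3.142, -0.001, -0.07]
contact_force: [-2.1, -0.7, 3.9]
opening: 0.175
grasp_force: 79.5
```

Call:
carry_out --targets '[{"dp":[0,0,0],"yaw":0},{"dp":[0,0,0],"yaw":0},{"dp":[0,0,0],"yaw":0},{"dp":[0,0,0],"yaw":0},{"dp":[0,0,-15],"yaw":0},{"dp":[0,0,-40],"yaw":0},{"dp":[0,0,-90],"yaw":0},{"dp":[0,0,-145],"yaw":0},{"dp":[-40,0,-180],"yaw":0},{"dp":[-60,0,-180],"yaw":0},{"dp":[-60,0,-180],"yaw":0}]' --fingers 0.3

```text
clock: 21.45
eef_pos: [534.1, -96.2, 281.3]
tcp_rot: [3.141, -0.002, -0.07]
contact_force: [0.7, 0.0, -0.1]
opening: 0.647
grasp_force: 0.0
```

```bash
python3 - <<'E'
from h import *
im=shot("wrist","w6");cv2.imwrite("pics/w6v.png",im);print(r.sense()["contact_force"])
E
```

```text
[ 0.62562464  0.01239113 -0.45959534]
```

View pics/w6v.png

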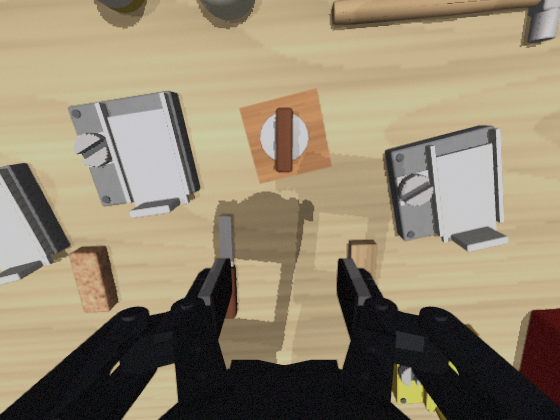

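The driver stands in its block at (284,138), collar down. The gate at (450,185) has its slide home and its screw turned like the one on the shut gate. Everything else is where it was.

```bash
python3 -c "
from rig import r
print(r.sign_off())"
```

```text
the job is handed in; nothing more can be done
None
```

The open port's slide is pushed home to its stop, its screw is turned clockwise to the locked stop, and the driver is back in its block with its collar down. I handed the job in at about 21.5 s; the sign-off returned no verdict.

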